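# Roll two parked vials onto the viewing line

## Robot

A 7-joint arm with a two-finger parallel gripper is mounted at the origin on a cart in front of the work surface, level with it; the furniture and walls round the work are solid. World frame = base frame: x ahead of the robot, y to its left, z up, the work surface at z = 0. Lengths are in mm, angles in rad, forces in N, time in s.
With the tool pointing down it reaches from about 400 to 900 mm from the base axis. Payload 5.5 kg.
Tool frame: the origin (TCP) lies midway between the tips of the shut fingers; the grasp point (between the pads) lies 19 mm behind it; z points along the fingers, y is the direction in which the jaws open and shut (so a half turn about z gives the same grasp; the last joint's range is limited). The gripper opens to 85 mm and grips with 20 to 120 N. Pads are 22 mm wide; open, the fingers measure 114 mm over their backs; the gripper's body (76 mm by 85 mm) begins 54 mm behind the grasp point. The pads swing forward as they close: fully open they stand 13 mm farther back than shut.
Start: joints at [1.414, 0.501, -0.427, 1.55, 0.221, 1.138, -0.21], TCP at [264.957, -593.546, 231.31] pointing down, gripper open.
Joint ranges: [-2.88, 2.88], [-0.31, 2.03], [-1.54, 1.56], [0.2, 2.42], [-1.41, 4.55], [0.19, 2.02], [-2.57, 2.57]. Speed limits (rad/s): [2.57, 2.57, 3.14, 3.14, 3.14, 3.14, 3.14].

## Interface

Orientations are given as a rotation vector (axis times angle).
In Python, from bench import arm gives the robot as it stands.
- The arm moves only by the shell command python3 -m pendant 'ROWS' [FORCE]. ROWS is JSON, a list of rows, each a list of 7 numbers: the turn, a rotation vector about the tool's x, y, z in units of 6 degrees (1.0 is 6 degrees), then the shift along the tool's x, y, z in units of 25 mm (1.0 is 25 mm), then the opening, from 0 (shut) to 1 (fully open). In form: [[rx, ry, rz, tx, ty, tz, hand], ...]. A call has exactly 10 rows; each row shifts and turns the commanded pose from where the row before left it, along the tool's axes as they then stand; what a row does not reach is not made up. A row lasts 1/12 s, in which the tool goes at most 41.7 mm and 7.16 degrees, less where a joint would pass 70% of its speed; a pose out of reach is approached as far as the arm can. A call is refused whole if a number of a shift passes 1 or a number of a turn 1, either way. A call with a gripper value outside its range is refused whole. The fingers move at their own pace and stop on an object; FORCE is the grip in N (left out, the last holds). Time passes only in rows, so rows that do not move let the fingers close, or fill a call up. It gives the time, the measured TCP pose, the force and the opening at its end, in the units of the state.
- arm.read_state(): the state, without advancing time (a new reading comes with each control period).
- arm.read_camera(name): name is "scene" or "side" or "wrist"; returns a dict with "img" (480x640x3 uint8, red, green, blue), "z_map" (480x640 float32, mm along the optical axis (not along the pixel's ray), 0 where there is no reading), "vfov" (degrees; the focal length in pixels is half the picture's height over the tangent of half this angle, whatever the lens; pixels are square), "cx", "cy" (the principal point, pixels), "extrinsics" (4x4, takes a point from camera to world coordinates). Camera axes: x right, y down, z forward; pixel columns grow to the right and rows downward; lengths in mm; the calibration is good to about 2 mm. A picture is of the moment at which its call begins.
- arm.hand_in(): hands the job in, once; it reports no verdict.
Trained networks look in a picture, given as the dict that the camera call returned (one of the last four; its "shot" number tells which), for a name from the list of things; names that differ only in an ending like _2 or _b are one class to them, and where a whole thing is asked for, a point or a joint stands for the part that bears it (a point fixed in the world has none). Each returns a list of dicts, best first, with "p" (0 to 1); they miss things now and then, are a little off and sometimes report something else, mostly with a low value. They report only what shows in the picture. A call takes as long as a camera call. They do not tell look-alikes from the thing itself.
- arm.find_in(target, picture): "extent" ([left, top, right, bottom] in pixels, round what is visible of it).
- arm.landmark_of(target, picture): "position" ([column, row] in pixels: a listed point, or the origin of a listed thing).
The state is a dict: "time": time; "q": joint angles; "qvel": joint speeds; "tau": joint torques, N m; "tcp_pos": TCP position; "orientation": TCP orientation; "wrist_force": force on the tool from outside, world axes, zero at the start; "wrist_torque": the same for the moment, N m; "finger_gap": finger opening in mm.
Only numpy, scipy, OpenCV 4.12 (cv2) and the standard library are available. Lean on these libraries where they do the work, as an engineer would, in place of code of your own. Each camera call takes 0.05 s, during which the arm holds its last target. There are 200 camera calls.

## Task

Two capped sample vials, a slim amber one and a thicker white one, lie on the dark viewing mat, each parked against its own metal stop bar. With the fingertips, push the top of each vial sideways to roll it away from its stop until it lies lengthways along the white line of the mat, its middle over the line; touch the vials only on top, without reaching down behind or beside them, pinching them or picking them up. Leave both at rest on the line and do not disturb the beaker, the flat dish or the standing vial beside the mat.

Things in the scene. Friction and masses are not known exactly. Their poses are not given: they have to be found in the camera images.
- line (a point): middle of the white line printed on the mat, on the mat's top face, 4 mm above the worktop. The line is 126 mm long and 3 mm wide, with a 12 mm cross bar at each end, and runs along this point's x axis; its y axis points across the line towards the stops and the parked vials; z is up.
- mat: fixed dark rubber mat 140 x 190 x 4 mm (x, y, z); origin at the centre of its underside, on the worktop. The line crosses it 40 mm from the centre on the -y side of its own frame, parallel to its x axis. Friction is about 0.6 and the pad damps rolling: a vial pressed lightly (2 to 5 N) on top rolls with the finger without slipping, its axis moving half as far as the fingertip, and one let go below 0.05 m/s stops within about 5 mm.
- stop_amber: fixed aluminium bar 56 x 12 x 16 mm (x, y, z), the parking stop of the amber vial; origin at the centre of its underside on the mat, its top 20 mm above the worktop; parallel to the line, 50 to 85 mm from it (centre to line). The vial starts on its -y side with about 1.5 mm between. The two stops lie in two lanes side by side, the nearer and the farther from the robot, lane centres 66 mm apart; which vial is in which lane varies.
- stop_white: the same kind of fixed bar, 56 x 12 x 16 mm, the parking stop of the white vial; same frame and distances.
- amber_vial: loose capped glass vial with brown body and white cap, 22 mm diameter, 55 mm long, 20 to 42 g, lying parallel to the line. Origin at the centre of its flat bottom end, on its axis; its own z axis runs along the vial to the cap.
- amber_vial_mid (a point): point on the amber vial's axis, half way along it, 11 mm above the mat when it lies on it; it moves with the vial (its x and y axes turn as the vial rolls, z runs to the cap).
- white_vial: loose capped white vial, 28 mm diameter, 44 mm long, 20 to 42 g, lying parallel to the line. Origin at the centre of its flat bottom end, on its axis; its own z axis runs along the vial to the cap.
- white_vial_mid (a point): point on the white vial's axis, half way along it, 14 mm above the mat when it lies on it; it moves with the vial (z runs to the cap).
- beaker: empty glass beaker standing beside the mat, 57 mm wide, 66 mm tall, loose; origin at the centre of its underside. A bystander.
- petri_dish: flat clear dish with lid, 55 mm wide, 14 mm high, loose; origin at the centre of its underside. A bystander.
- big_vial: short thick white vial standing upright beside the mat, 34 mm wide, 56 mm tall, loose; origin at the centre of its underside. A bystander.
Not all that is in view belongs to the job. There is more than one size of the mat; the job needs the larger.

How it is judged:
By the outcome, as a careful person would: the job done as asked, in the order asked, and still so for the second after the job is handed in, with the robot touching nothing.
It also fails if it takes over 64 s, if anything falls off the work surface, if the arm or the gripper's body presses on something with over 40 N, if the wrist force passes 120 N, or if a joint passes its speed limit or range.

## Working session

There is one attempt and no reset: what is moved stays moved. The work goes in short steps, Python scripts to look and compute and a shell command to move; the robot and the scene stay as the last step left them, time stands still between calls to the robot, and variables do not carry over. Pictures are saved under pics/ and viewed, about 8 in all and at most 12, crops included, and the job is handed in when it is done.

```bash
ls; mkdir -p pics
cat > h.py <<'E'
import numpy as np, cv2
from bench import arm
def foc(c): return 240/np.tan(np.radians(c["vfov"]/2))
def pix2w(c,u,v,z):  # pixel -> world at plane height z
    f=foc(c);E=np.array(c["extrinsics"]);d=E[:3,:3]@np.array([(u-c["cx"])/f,(v-c["cy"])/f,1]);o=E[:3,3]
    return o+d*(z-o[2])/d[2]
def w2pix(c,p):
    E=np.linalg.inv(np.array(c["extrinsics"]));q=E[:3,:3]@np.array(p)+E[:3,3];f=foc(c)
    return [c["cx"]+f*q[0]/q[2],c["cy"]+f*q[1]/q[2]]
def cloud(c):
    z=c["z_map"];v,u=np.indices(z.shape);f=foc(c);E=np.array(c["extrinsics"])
    P=np.stack([(u-c["cx"])/f*z,(v-c["cy"])/f*z,z],-1)@E[:3,:3].T+E[:3,3];P[z==0]=np.nan
    return P
def save(c,name): cv2.imwrite("pics/"+name,c["img"][:,:,::-1])
E
python3 - <<'E'
from h import *
s=arm.read_state();print({k:np.round(s[k],3) for k in("time","tcp_pos","orientation","wrist_force","finger_gap")})
for n in("scene","side","wrist"):
    c=arm.read_camera(n);save(c,n+"0.png");print(n,np.round(c["extrinsics"],2).tolist(),c["vfov"],c["cx"],c["cy"])
    for t in("line","mat","stop_amber","stop_white","amber_vial","white_vial","amber_vial_mid","white_vial_mid","beaker","petri_dish","big_vial"):
        try:
            L=arm.landmark_of(t,c)[:2]
            print(t,[(round(d["p"],2),np.round(d["position"]).tolist(),np.round(pix2w(c,*d["position"],{"amber_vial_mid":15,"white_vial_mid":18,"amber_vial":15,"white_vial":18,"line":4,"stop_amber":4,"stop_white":4}.get(t,0))).tolist()) for d in L])
        except Exception as e: print(t,e)
E
```

```text
pics
{'time': np.float64(0.0), 'tcp_pos': array([ 264.593, -592.954,  230.244]), 'orientation': array([-3.071e+00, -6.540e-01,  1.000e-03]), 'wrist_force': array([-0.834, -0.118,  0.29 ]), 'finger_gap': np.float64(85.418)}
scene [[-0.49, -0.55, 0.68, -246.5], [-0.87, 0.32, -0.37, 613.29], [-0.01, -0.77, -0.64, 869.46], [0.0, 0.0, 0.0, 1.0]] 52.3756580464354 310.8039939540735 239.05324694876612
line [(0.97, [355.0, 226.0], [659.0, -29.0, 4.0]), (0.87, [185.0, 321.0], [555.0, 507.0, 4.0])]
mat [(0.89, [340.0, 231.0], [663.0, 16.0, 0.0]), (0.68, [173.0, 322.0], [570.0, 531.0, 0.0])]
stop_amber [(0.65, [329.0, 226.0], [699.0, 33.0, 4.0])]
stop_white [(0.64, [341.0, 237.0], [636.0, 31.0, 4.0]), (0.22, [265.0, 255.0], [674.0, 246.0, 4.0])]
amber_vial [(0.7, [337.0, 226.0], [672.0, 22.0, 15.0])]
white_vial [(0.43, [350.0, 239.0], [603.0, 25.0, 18.0])]
amber_vial_mid [(0.54, [334.0, 221.0], [698.0, 17.0, 15.0])]
white_vial_mid [(0.48, [344.0, 228.0], [650.0, 12.0, 18.0])]
beaker [(0.95, [286.0, 279.0], [567.0, 239.0, 0.0])]
petri_dish [(0.55, [419.0, 212.0], [626.0, -237.0, 0.0]), (0.25, [34
[... 626 characters left out ...]
 [335.0, 281.0], [694.0, 27.0, 15.0])]
white_vial [(0.56, [291.0, 282.0], [597.0, 11.0, 18.0])]
amber_vial_mid [(0.82, [332.0, 279.0], [688.0, 33.0, 15.0])]
white_vial_mid [(0.55, [304.0, 282.0], [625.0, 13.0, 18.0])]
beaker [(0.95, [286.0, 230.0], [556.0, 245.0, 0.0])]
petri_dish [(0.66, [296.0, 379.0], [636.0, -242.0, 0.0])]
big_vial [(0.65, [333.0, 231.0], [681.0, 254.0, 0.0])]
wrist [[0.41, -0.88, -0.26, 330.08], [-0.91, -0.39, -0.12, -564.84], [0.0, 0.28, -0.96, 374.12], [0.0, 0.0, 0.0, 1.0]] 64.58341208073932 320.02940959607065 239.1336654924819
line []
mat []
stop_amber []
stop_white []
amber_vial []
white_vial []
amber_vial_mid []
white_vial_mid []
beaker []
petri_dish []
big_vial []
```

View pics/scene0.png

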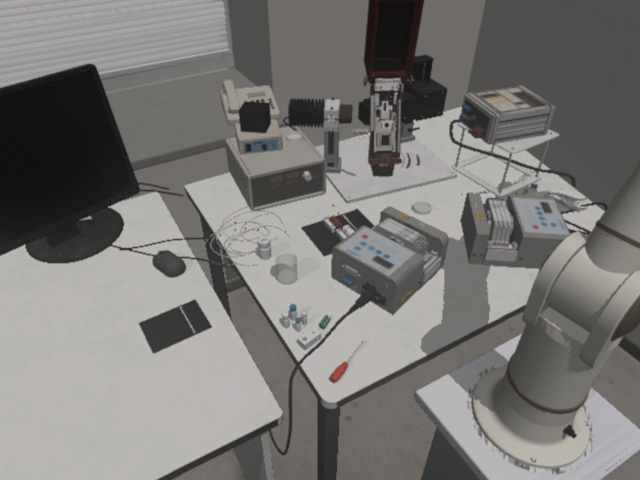

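View pics/side0.png

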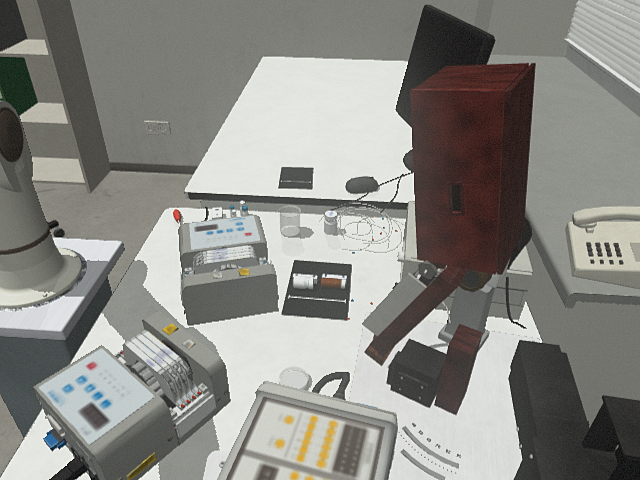

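Run:
```python
from h import *
c=arm.read_camera("side");im=c["img"][230:340,260:380];cv2.imwrite("pics/crop1.png",cv2.resize(im[:,:,::-1],None,fx=6,fy=6,interpolation=cv2.INTER_CUBIC))
P=cloud(c);g=c["img"].astype(int).sum(2)
for nm,(x0,x1,y0,y1) in {"near":(560,760,-110,150),"far":(450,650,450,620)}.items():
    m=(g<200)&(abs(P[...,2]-2)<12)&(P[...,0]>x0)&(P[...,0]<x1)&(P[...,1]>y0)&(P[...,1]<y1)
    print(nm,cv2.minAreaRect(P[m][:,:2].astype(np.float32)),m.sum())
Q=np.concatenate([P.reshape(-1,3),cloud(arm.read_camera("scene")).reshape(-1,3)])
print("max height /20mm; rows x 340..900, cols y -300..300 step 30")
for x in range(340,900,20):
    r=[]
    for y in range(-300,300,30):
        m=(Q[:,0]>=x)&(Q[:,0]<x+20)&(Q[:,1]>=y)&(Q[:,1]<y+30);r.append("%4d"%np.nanmax(Q[m,2]) if m.any() else "   .")
    print(x," ".join(r))
```

```text
near ((657.8610229492188, 15.760429382324219), (191.9716796875, 137.5901641845703), 87.89844512939453) 354
far ((551.9526977539062, 531.1871337890625), (97.21159362792969, 139.7744598388672), 2.5233588218688965) 29
max height /20mm; rows x 340..900, cols y -300..300 step 30
340  121  114  108   46    3    5    4    3    6   97  112  114  116  113    4    4   46   42   30   23
360  123  121  116  116    3    4    5   66   74  115  114  115  116  116   51   48   45   11   23   25
380  123  122  116  116    4  100  108   78  106  114  116  116  116  116   49   45    6   19   21   37
400  122  117  117    4    4  112  115  119  122  121  115  118  118  116    4    4    3   14   39   41
420  122  116  116    4    3  113  117  121  122  123  116  117  116  116  110    5    4    3   21   43
440  117  115    4    3    3  109  116  120  122  123  115  117  116  115  114    5    4    4    3   44
460  116  115    4    3    3    3  116  115  122  123  118  116  116  116  115    4    3    4    5    3
480  115    5    5    2    2    3  115  114  122  123  117  116  117  115  115    4    3    4    
[... 1386 characters left out ...]
2   23   20   21    6    6    3    6    6    4    5   21   13   15   19   20
780  558  555  553  217  106   21   21   20    7    4    7    3    6    3   17   16   13   13   17   19
800  562  559  556  554  127   19   21   21    6    3    4    6    5    4   15   21   22   20   19    7
820  565  562  560  557  554   20   19   22  133  136  135  135    4    6    4   19   20   18   14   17
840  568  565  563  561  547   21   20   21  134  135  135  137  138  136  136  136  136   20   20   19
860  571  569  566  563  331   22   21   19  135  135  135  133  137  134  134  135  135    3   13   14
880  572  572  569  566  219  203   20   18  132  134  136  134  134  134  133  135  135   19   16    5
```

View pics/crop1.png

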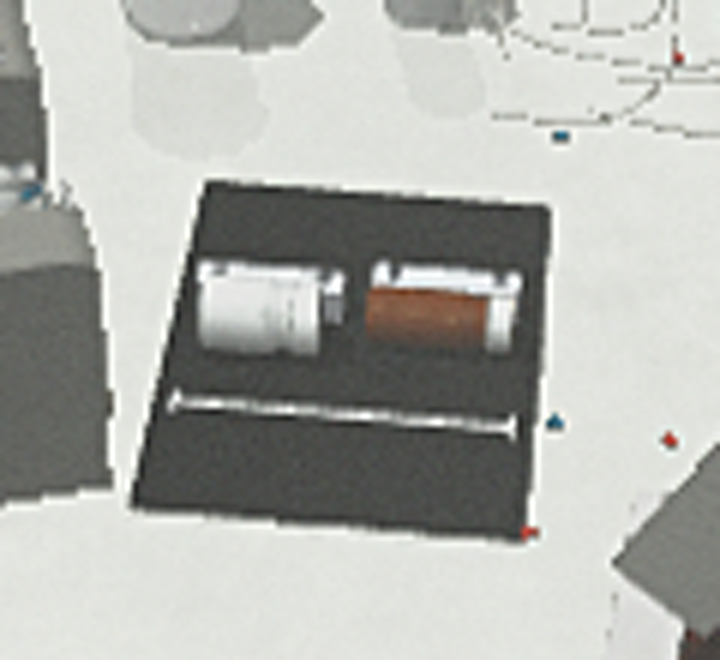

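Run:
```python
from h import *
c=arm.read_camera("side")
e=[pix2w(c,260+a/6,230+b/6,4) for a,b in((175,400),(513,427))];d=e[1]-e[0]
print("line ends",np.round(e,1).tolist(),"len",np.linalg.norm(d),"yaw",np.degrees(np.arctan2(d[1],d[0])),"mid",(e[0]+e[1])/2)
Q=np.concatenate([cloud(c).reshape(-1,3),cloud(arm.read_camera("scene")).reshape(-1,3)])
for x in range(100,900,40):
    r=[]
    for y in range(-760,-160,40):
        m=(Q[:,0]>=x)&(Q[:,0]<x+40)&(Q[:,1]>=y)&(Q[:,1]<y+40);r.append("%4d"%np.nanmax(Q[m,2]) if m.any() else "   .")
    print(x," ".join(r))
s=arm.read_state();from scipy.spatial.transform import Rotation as R
M=R.from_rotvec(s["orientation"]).as_matrix();print(np.round(M,3))
print("shift in tool axes to (655,-60,200), mm",M.T@(np.array([655,-60,200])-s["tcp_pos"]))
```

```text
line ends [[596.5, -21.8, 4.0], [720.4, -25.5, 4.0]] len 123.941345755778 yaw -1.7096617837459394 mid [658.46590791 -23.66271656   4.        ]
100    .    .    .    .    .    .    .    .    .    .    .    .    .    .    1
140    .    .    .    .    .    .    .    .    .    .    .    .    .    .   -3
180    .    .    .    .    .    .    .    2    2    1    1    .    1    6    3
220    .    .    .    .    .  279    .    2    2  113  110    3    4    5    4
260    .    .    .    .    .   43   48   52  116  118  117  113    5    5    6
300    .    .    3    5    4   39   48  113  116  117  117  118   76   65    4
340    4    5    5    7    5   28   50  117  117  117  118  122  123  117  108
380    7   28   33   25   13    .  111  115  117  117  122  124  123  116  109
420    5    5   33   33    .    .    .  108  115  117  123  123  116  116    4
460    4    4   34   34   33   35 -729    2    2  100  120  119  117    4    3
500    5    5    6   27   30   24    3    1    3    3  111  115    5    6    2
540   23  163  259  254  165  165  165    3    3    3    4    4    8    5    3
580    5  164  262  262  263  263  261  260    5    5    5    6   19   19    2
620    5   10  262  262  263  263  263  262  203    7    5    6   17   19    5
660    6    5  262  263  263  264  264  263  214  189    5    5   12    5    5
700    6  256  263  262  263  263  262  261  219  216   20   20   19   20   17
740    4    7  257  261  262  262  263  256   22   21   21  554  554  202  102
780    3    5    6    8    7    6  239   22   23   19   20  562  559  557  553
820    .    6    6    5    5    7   13   20   21   22  570  570  566  563  560
860    .    5    6    5    7    5   15   22   20   24  572  572  572  569  564
[[ 0.913  0.408  0.   ]
 [ 0.408 -0.913  0.   ]
 [ 0.    -0.    -1.   ]]
shift in tool axes to (655,-60,200), mm [ 573.65116088 -328.22697593   31.31610609]
```

```bash
python3 -m pendant '[[0,0,0,0.4,-0.24,0,0],[0,0,0,0.8,-0.48,0,0],[0,0,0,0.85,-0.5,0,0],[0,0,0,0.85,-0.5,0,0],[0,0,0,0.85,-0.5,0,0],[0,0,0,0.85,-0.5,0,0],[0,0,0,0.85,-0.5,0,0],[0,0,0,0.85,-0.5,0,0],[0,0,0,0.85,-0.5,0,0],[0,0,0,0.85,-0.5,0,0]]' 40
python3 -m pendant '[[0,0,0,0.85,-0.5,0,0],[0,0,0,0.85,-0.5,0,0],[0,0,0,0.85,-0.5,0,0],[0,0,0,0.85,-0.5,0,0],[0,0,0,0.85,-0.5,0,0],[0,0,0,0.85,-0.5,0,0],[0,0,0,0.85,-0.5,0,0],[0,0,0,0.85,-0.5,0,0],[0,0,0,0.85,-0.5,0,0],[0,0,0,0.85,-0.5,0,0]]'
python3 -m pendant '[[0,0,0,0.85,-0.5,0,0],[0,0,0,0.85,-0.5,0,0],[0,0,0,0.85,-0.5,0,0],[0,0,0,0.85,-0.5,0,0],[0,0,0,0.85,-0.5,0,0],[0,0,0,0.85,-0.5,0,0],[0,0,0,0.85,-0.5,0,0],[0,0,0,0.85,-0.5,0,0],[0,0,0,0.85,-0.5,0,0],[0,0,0,0.85,-0.4,0,0]]'
python3 -m pendant '[[0,0,0.62,0,0,0,0],[0,0,0.62,0,0,0,0],[0,0,0.62,0,0,0,0],[0,0,0.62,0,0,0,0],[0,0,0.62,0,0,0,0],[0,0,0.62,0,0,0,0],[0,0,0.6,0,0,0,0],[0,0,0,0,0,0,0],[0,0,0,0,0,0,0],[0,0,0,0,0,0,0]]'
cat > look.py <<'E'
import sys
from h import *
from scipy.spatial.transform import Rotation as R
def rep():
    s=arm.read_state();M=R.from_rotvec(s["orientation"]).as_matrix()
    print("t",round(s["time"],2),"tcp",np.round(s["tcp_pos"],1),"F",np.round(s["wrist_force"],1),"gap",s["finger_gap"]);print(np.round(M,3).tolist())
if __name__=="__main__":
    rep()
    c=arm.read_camera("wrist");save(c,sys.argv[1])
    for t,z in(("line",4),("amber_vial",15),("amber_vial_mid",15),("white_vial",18),("white_vial_mid",18),("stop_amber",4),("stop_white",4)):
        print(t,[(round(d["p"],2),np.round(d["position"],1).tolist(),np.round(pix2w(c,*d["position"],z),1).tolist()) for d in arm.landmark_of(t,c)[:1]])
E
python3 look.py w1.png
```

```text
time: 2.83
tcp_pos: [400.4, -402.2, 231.5]
orientation: [3.072, 0.656, 0.0]
wrist_force: [0.6, -0.4, 0.0]
finger_gap: 0.1
time: 3.67
tcp_pos: [543.1, -201.4, 231.5]
orientation: [3.072, 0.656, 0.0]
wrist_force: [-0.4, -0.5, -0.1]
finger_gap: 0.2
time: 4.5
tcp_pos: [686.7, -2.2, 231.4]
orientation: [-3.072, -0.657, 0.0]
wrist_force: [0.1, -0.1, 0.3]
finger_gap: 0.1
time: 5.33
tcp_pos: [686.5, -4.5, 231.4]
orientation: [-3.141, 0.048, -0.0]
wrist_force: [0.3, -0.1, -0.3]
finger_gap: 0.3
t 5.33 tcp [686.5  -4.5 231.4] F [ 0.3 -0.1 -0.3] gap 0.25355597484490994
[[1.0, -0.03, 0.0], [-0.03, -1.0, 0.0], [0.0, -0.0, -1.0]]
line [(0.71, [338.5, 229.8], [658.1, -23.0, 4.0])]
amber_vial [(0.76, [294.6, 228.1], [664.0, 20.4, 15.0])]
amber_vial_mid [(0.59, [293.7, 199.7], [692.1, 19.9, 15.0])]
white_vial [(0.75, [308.3, 287.5], [602.1, 9.2, 18.0])]
white_vial_mid [(0.62, [303.5, 264.9], [626.7, 13.1, 18.0])]
stop_amber [(0.73, [274.3, 199.4], [691.0, 39.8, 4.0])]
stop_white [(0.66, [287.0, 262.4], [624.7, 30.9, 4.0])]
```

View pics/w1.png

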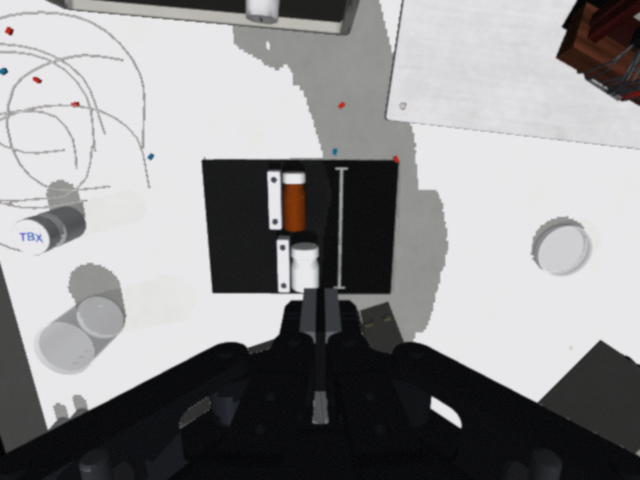

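```bash
cat > meas.py <<'E'
import sys
from look import *
def axis(c,P,m,ztop):
    q=P[m];
    return q
def meas(c):
    P=cloud(c);im=c["img"].astype(int);v,u=np.indices(im.shape[:2])
    onmat=(P[...,0]>588)&(P[...,0]<728)&(P[...,1]>-75)&(P[...,1]<105)
    # line: bright, low
    m=onmat&(im.min(2)>110)&(P[...,2]<12)&(abs(P[...,1]+24)<9)
    out={}
    uu,vv=u[m],v[m];W=np.array([pix2w(c,a,b,4) for a,b in zip(uu,vv)])
    if len(W)>20:
        k=np.polyfit(W[:,0],W[:,1],1);k=np.polyfit(*W[abs(np.polyval(k,W[:,0])-W[:,1])<3][:,:2].T,1);out["line"]=(W[:,0].min(),W[:,0].max(),k);print("line x %.0f..%.0f y@658 %.1f yaw %.2f"%(W[:,0].min(),W[:,0].max(),np.polyval(k,658),np.degrees(np.arctan(k[0]))))
    for n,zc,mm in (("amber",15,onmat&(im[...,0]>1.6*im[...,2])&(im[...,0]>50)),("white",18,onmat&(P[...,2]>22+3)&(P[...,0]<658))):
        mm=cv2.morphologyEx(mm.astype(np.uint8),cv2.MORPH_OPEN,np.ones((3,3)))
        N,L,S,_=cv2.connectedComponentsWithStats(mm)
        if N<2: print(n,"none");continue
        i=1+S[1:,4].argmax();vv,uu=np.where(L==i)
        W=np.array([pix2w(c,a,b,zc) for a,b in zip(uu,vv)])
        (cx,cy),_,_=r=cv2.minAreaRect(W[:,:2].astype(np.float32))
        rows=[];
        for b in np.unique(vv): 
            s=uu[vv==b]; rows.append(pix2w(c,(s.min()+s.max())/2,b,zc)[:2])
        rows=np.array(rows[2:-2]);k=np.polyfit(*rows.T,1)
        top=np.nanpercentile(P[L==i][:,2],90)
        print(n,"px",len(vv),"rect",np.round(r[0],1),np.round(r[1],1),"rot %.1f"%r[2],"x %.0f..%.0f"%(W[:,0].min(),W[:,0].max()),"axis y@mean %.1f yaw %.1f top %.1f"%(np.polyval(k,cx),np.degrees(np.arctan(k[0])),top), "off line %.1f"%(np.polyval(k,cx)-np.polyval(out["line"][2],cx)) if "line" in out else "")
if __name__=="__main__":
    rep();c=arm.read_camera("wrist");meas(c)
    for t,z in(("amber_vial_mid",15),("white_vial_mid",18)):
        print(t,[(round(d["p"],2),np.round(pix2w(c,*d["position"],z),1).tolist()) for d in arm.landmark_of(t,c)[:1]])
    if len(sys.argv)>1: save(c,sys.argv[1])
E
python3 meas.py
```

```text
t 5.73 tcp [686.7  -5.1 231.3] F [0.5 0.1 0.6] gap 0.07449162961016621
[[0.999, -0.032, -0.0], [-0.032, -0.999, 0.0], [-0.0, -0.0, -1.0]]
line x 595..728 y@658 -24.5 yaw -1.84
amber px 1007 rect [684.   20.3] [21.3 45.3] rot 87.5 x 661..707 axis y@mean 20.2 yaw -1.5 top 26.4 off line 45.5
white px 967 rect [620.6  12.4] [24.2 46.1] rot 88.0 x 598..644 axis y@mean 12.6 yaw -3.4 top 32.3 off line 35.8
amber_vial_mid [(0.96, [691.1, 18.0, 15.0])]
white_vial_mid [(0.87, [624.0, 13.4, 18.0])]
```

```bash
python3 -m pendant '[[0,0,0,0.02,-0.15,0.8,0],[0,0,0,0.02,-0.15,0.9,0],[0,0,0,0.02,-0.15,0.9,0],[0,0,0,0.02,-0.15,0.9,0],[0,0,0,0.02,-0.15,0.9,0],[0,0,0,0.02,-0.15,0.9,0],[0,0,0,0,-0.15,0.9,0],[0,0,0,0,-0.15,0.8,0],[0,0,0,0,-0.05,0.8,0],[0,0,0,0,0,0,0]]'
python3 - <<'E'
from look import *
rep();c=arm.read_camera("wrist");cv2.imwrite("pics/w2.png",cv2.resize(c["img"][120:400,180:500,::-1],None,fx=2,fy=2))
E
```

```text
time: 6.72
tcp_pos: [687.2, 26.4, 31.6]
orientation: [3.141, -0.05, -0.012]
wrist_force: [-1.2, -0.8, -0.4]
finger_gap: 0.0
t 6.72 tcp [687.2  26.4  31.6] F [-1.2 -0.8 -0.4] gap 0.009814680224387135
[[0.999, -0.032, -0.008], [-0.032, -1.0, -0.0], [-0.008, 0.0, -1.0]]
```

View pics/w2.png

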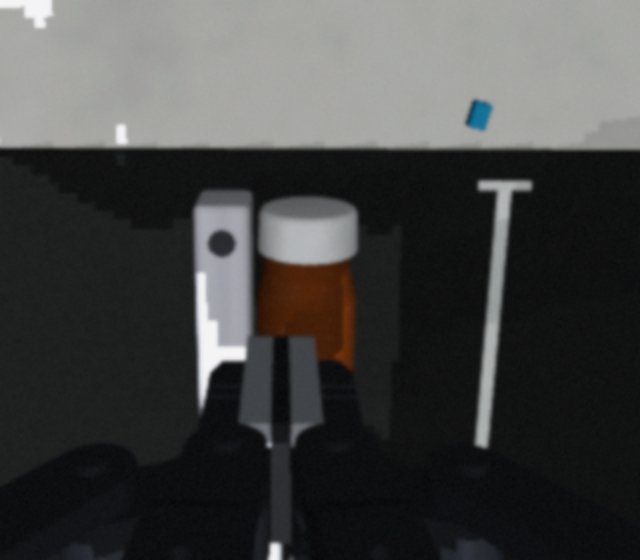

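```bash
python3 -m pendant '[[0,0,0,0.06,0,0.1,0],[0,0,0,0.06,0,0.08,0],[0,0,0,0,0,0.04,0],[0,0,0,0,0,0.02,0],[0,0,0,0,0,0.02,0],[0,0,0,0,0,0,0],[0,0,0,0,0,0,0],[0,0,0,0,0,0,0],[0,0,0,0,0,0,0],[0,0,0,0,0,0,0]]'
```

```text
time: 7.6
tcp_pos: [693.7, 26.0, 29.9]
orientation: [-3.141, 0.051, -0.0]
wrist_force: [-0.4, -0.2, -0.3]
finger_gap: 0.1
```

```bash
python3 -m pendant '[[0,0,0,0,0,0.04,0],[0,0,0,0,0,0.04,0],[0,0,0,0,0,0.04,0],[0,0,0,0,0,0.02,0],[0,0,0,0,0,0.02,0],[0,0,0,0,0,0.02,0],[0,0,0,0,0,0,0],[0,0,0,0,0,0,0],[0,0,0,0,0,0,0],[0,0,0,0,0,0,0]]'
```

```text
time: 8.43
tcp_pos: [693.8, 26.2, 26.1]
orientation: [3.141, -0.051, 0.0]
wrist_force: [-2.1, -1.0, 5.7]
finger_gap: 0.2
```

```bash
python3 -m pendant '[[0,0,0,0,0.06,-0.01,0],[0,0,0,0,0.12,0,0],[0,0,0,0,0.14,0,0],[0,0,0,0,0.14,0,0],[0,0,0,0,0.14,0,0],[0,0,0,0,0.14,0,0],[0,0,0,0,0.1,0,0],[0,0,0,0,0.04,0,0],[0,0,0,0,0,0,0],[0,0,0,0,0,0,0]]'
python3 meas.py
```

```text
time: 9.27
tcp_pos: [693.0, 3.2, 26.0]
orientation: [3.141, -0.052, -0.0]
wrist_force: [-1.8, -0.7, 6.7]
finger_gap: -0.3
t 9.27 tcp [693.    3.2  26. ] F [-1.8 -0.7  6.7] gap -0.25118797948599475
[[0.999, -0.033, -0.0], [-0.033, -0.999, -0.001], [-0.0, 0.001, -1.0]]
line x 658..729 y@658 -24.5 yaw -1.87
amber px 961 rect [697.1   8.7] [20.7 16.1] rot 89.8 x 689..705 axis y@mean 11.8 yaw -39.3 top 25.2 off line 37.5
white px 288 rect [633.8   4.4] [ 6.7 12.7] rot 88.1 x 627..640 axis y@mean 4.2 yaw -3.6 top 30.7 off line 27.9
amber_vial_mid [(0.85, [692.0, 7.9, 15.0])]
white_vial_mid [(0.69, [625.1, 13.0, 18.0])]
```

```bash
python3 -m pendant '[[0,0,0,0,0,-0.08,0],[0,0,0,0,0,-0.16,0],[0,0,0,0,-0.14,0,0],[0,0,0,0,-0.16,0,0],[0,0,0,0,-0.14,0,0],[0,0,0,0,0,0.08,0],[0,0,0,0,0,0.08,0],[0,0,0,0,0,0.04,0],[0,0,0,0,0,0.03,0],[0,0,0,0,0,0,0]]'
python3 -m pendant '[[0,0,0,0,0,0,0],[0,0,0,0,0.06,0,0],[0,0,0,0,0.12,0,0],[0,0,0,0,0.14,0,0],[0,0,0,0,0.14,0,0],[0,0,0,0,0.14,0,0],[0,0,0,0,0.14,0,0],[0,0,0,0,0.1,0,0],[0,0,0,0,0.04,0,0],[0,0,0,0,0,0,0]]'
python3 meas.py
```

```text
time: 10.25
tcp_pos: [693.2, 14.9, 26.1]
orientation: [3.141, -0.051, -0.001]
wrist_force: [-1.9, 0.7, 2.8]
finger_gap: 0.0
time: 11.08
tcp_pos: [692.5, -8.4, 26.1]
orientation: [3.14, -0.053, -0.0]
wrist_force: [-3.4, -0.3, 5.8]
finger_gap: -0.1
t 11.08 tcp [692.5  -8.4  26.1] F [-3.4 -0.3  5.8] gap -0.055760050516336694
[[0.999, -0.034, -0.0], [-0.034, -0.999, -0.001], [-0.0, 0.001, -1.0]]
line x 681..729 y@658 -25.0 yaw -1.09
amber px 974 rect [696.7  -3.1] [20.8 16.1] rot 88.1 x 689..705 axis y@mean -0.1 yaw -39.6 top 25.2 off line 25.7
white none
amber_vial_mid [(0.68, [691.0, -1.8, 15.0])]
white_vial_mid []
```

```bash
python3 -m pendant '[[0,0,0,0,0,-0.08,0],[0,0,0,0,0,-0.16,0],[0,0,0,0,-0.14,0,0],[0,0,0,0,-0.16,0,0],[0,0,0,0,-0.14,0,0],[0,0,0,0,0,0.08,0],[0,0,0,0,0,0.08,0],[0,0,0,0,0,0.04,0],[0,0,0,0,0,0.03,0],[0,0,0,0,0,0,0]]'
python3 -m pendant '[[0,0,0,0,0,0,0],[0,0,0,0,0.06,0,0],[0,0,0,0,0.12,0,0],[0,0,0,0,0.14,0,0],[0,0,0,0,0.14,0,0],[0,0,0,0,0.14,0,0],[0,0,0,0,0.14,0,0],[0,0,0,0,0.1,0,0],[0,0,0,0,0.04,0,0],[0,0,0,0,0,0,0]]'
python3 -m pendant '[[0,0,0,0,0,-0.08,0],[0,0,0,0,0,-0.16,0],[0,0,0,0,-0.14,0,0],[0,0,0,0,-0.16,0,0],[0,0,0,0,-0.14,0,0],[0,0,0,0,0,0,0],[0,0,0,0,0,0,0],[0,0,0,0,0,0,0],[0,0,0,0,0,0,0],[0,0,0,0,0,0,0]]'
python3 meas.py w3.png
```

```text
time: 12.07
tcp_pos: [692.8, 3.9, 26.2]
orientation: [3.141, -0.051, -0.001]
wrist_force: [-2.3, 0.1, 2.2]
finger_gap: 0.2
time: 12.9
tcp_pos: [692.2, -18.6, 26.1]
orientation: [3.141, -0.052, -0.0]
wrist_force: [-2.5, -0.2, 3.5]
finger_gap: -0.2
time: 13.73
tcp_pos: [692.6, -7.3, 32.0]
orientation: [3.141, -0.052, -0.0]
wrist_force: [0.3, 0.4, 0.0]
finger_gap: -0.0
t 13.73 tcp [692.6  -7.3  32. ] F [0.3 0.4 0. ] gap -0.024262832262455142
[[0.999, -0.033, -0.0], [-0.033, -0.999, -0.0], [-0.0, 0.0, -1.0]]
line x 695..729 y@658 -27.8 yaw 1.45
amber px 1172 rect [695.5 -15.1] [20.4 18.6] rot 87.1 x 686..705 axis y@mean -17.4 yaw 26.2 top 25.8 off line 9.4
white none
amber_vial_mid []
white_vial_mid []
```

```bash
python3 -m pendant '[[0,0,0,0,0.1,0,0],[0,0,0,0,0,0.08,0],[0,0,0,0,0,0.08,0],[0,0,0,0,0,0.04,0],[0,0,0,0,0,0.03,0],[0,0,0,0,0,0,0],[0,0,0,0,0,0,0],[0,0,0,0,0.04,0,0],[0,0,0,0,0.08,0,0],[0,0,0,0,0.12,0,0]]'
python3 -m pendant '[[0,0,0,0,0.12,0,0],[0,0,0,0,0.12,0,0],[0,0,0,0,0.12,0,0],[0,0,0,0,0.1,0,0],[0,0,0,0,0.08,0,0],[0,0,0,0,0.04,0,0],[0,0,0,0,0.02,0,0],[0,0,0,0,0,0,0],[0,0,0,0,0,0,0],[0,0,0,0,0,0,0]]'
python3 -m pendant '[[0,0,0,0,0,-0.04,0],[0,0,0,0,0,-0.1,0],[0,0,0,0,0,-0.6,0],[0,0,0,-0.1,-0.3,-0.8,0],[0,0,0,-0.1,-0.5,-0.8,0],[0,0,0,-0.1,-0.5,-0.9,0],[0,0,0,0,-0.3,-0.9,0],[0,0,0,0,0,-0.9,0],[0,0,0,0,0,-0.9,0],[0,0,0,0,0,-0.9,0]]'
python3 meas.py w4.png
```

```text
time: 14.72
tcp_pos: [692.4, -15.3, 26.3]
orientation: [-3.141, 0.05, -0.0]
wrist_force: [-0.2, -0.0, 0.4]
finger_gap: -0.1
time: 15.55
tcp_pos: [691.9, -30.1, 26.4]
orientation: [-3.141, 0.051, -0.0]
wrist_force: [0.0, -0.3, -0.6]
finger_gap: -0.1
time: 16.38
tcp_pos: [685.8, 10.3, 200.1]
orientation: [-3.141, 0.05, -0.002]
wrist_force: [0.3, -0.4, 0.3]
finger_gap: -0.2
t 16.38 tcp [685.8  10.3 200.1] F [ 0.3 -0.4  0.3] gap -0.2303060228519314
[[0.999, -0.032, 0.001], [-0.032, -0.999, 0.0], [0.001, -0.0, -1.0]]
line x 595..728 y@658 -24.3 yaw -1.72
amber px 1137 rect [683.2 -14.4] [20.9 44.4] rot 87.3 x 661..706 axis y@mean -14.3 yaw -1.7 top 26.4 off line 10.8
white px 767 rect [629.2  11.4] [24.1 29.4] rot 88.3 x 614..644 axis y@mean 11.5 yaw -2.0 top 32.1 off line 34.9
amber_vial_mid [(0.71, [690.5, -14.3, 15.0])]
white_vial_mid [(0.89, [625.9, 14.9, 18.0])]
```

View pics/w4.png

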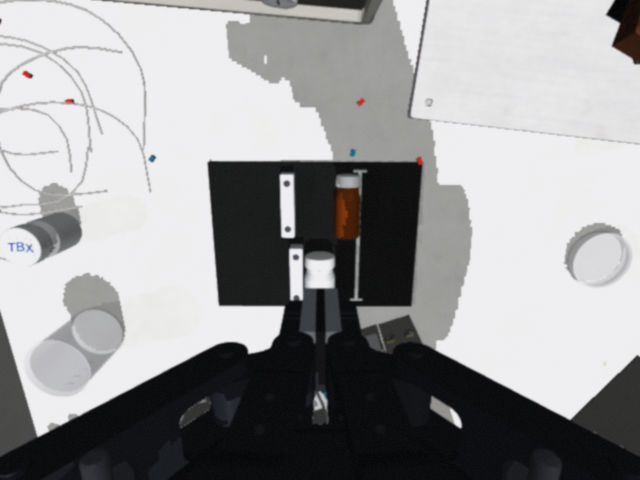

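```bash
python3 -m pendant '[[0,0,0,0.02,0.1,0.8,0],[0,0,0,0.05,0.16,0.9,0],[0,0,0,0.05,0.2,0.9,0],[0,0,0,0.05,0.2,0.9,0],[0,0,0,0.03,0.1,0.9,0],[0,0,0,0,0,0.9,0],[0,0,0,0,0,0.8,0],[0,0,0,0,0,0.3,0],[0,0,0,0,0,0.2,0],[0,0,0,0,0,0,0]]'
python3 -m pendant '[[0,0,0,0,0,0,0],[0,0,0,0,0,0,0],[0,0,0,0,0,0,0],[0,0,0,0,0,0,0],[0,0,0,0,0,0,0],[0,0,0,0,0,0,0],[0,0,0,0,0,0,0],[0,0,0,0,0,0,0],[0,0,0,0,0,0,0],[0,0,0,0,0,0,0]]'
```

```text
time: 17.37
tcp_pos: [689.2, -9.3, 31.3]
orientation: [-3.141, 0.051, 0.003]
wrist_force: [0.4, 0.5, 0.6]
finger_gap: 0.4
time: 18.2
tcp_pos: [690.0, -9.4, 32.3]
orientation: [-3.141, 0.051, 0.0]
wrist_force: [-0.3, 0.3, -0.8]
finger_gap: 0.0
```

Down 7 mm (0.28) to about 25.3 commanded, then check force.

```bash
python3 -m pendant '[[0,0,0,0,0,0.06,0],[0,0,0,0,0,0.06,0],[0,0,0,0,0,0.06,0],[0,0,0,0,0,0.04,0],[0,0,0,0,0,0.03,0],[0,0,0,0,0,0.03,0],[0,0,0,0,0,0,0],[0,0,0,0,0,0,0],[0,0,0,0,0,0,0],[0,0,0,0,0,0,0]]'
```

```text
time: 19.03
tcp_pos: [690.0, -9.3, 26.1]
orientation: [3.141, -0.051, -0.0]
wrist_force: [-1.8, 0.5, 4.4]
finger_gap: 0.0
```

```bash
python3 -m pendant '[[0,0,0,0,0.06,0,0],[0,0,0,0,0.12,0,0],[0,0,0,0,0.13,0,0],[0,0,0,0,0.13,0,0],[0,0,0,0,0.13,0,0],[0,0,0,0,0.12,0,0],[0,0,0,0,0.1,0,0],[0,0,0,0,0.05,0,0],[0,0,0,0,0.02,0,0],[0,0,0,0,0,0,0]]'
python3 -m pendant '[[0,0,0,0,0,0,0],[0,0,0,0,0,-0.02,0],[0,0,0,0,0,-0.06,0],[0,0,0,0,0,-0.6,0],[0,0,0,0,-0.4,-0.9,0],[0,0,0,0,-0.5,-0.9,0],[0,0,0,0,-0.5,-0.9,0],[0,0,0,0,-0.3,-0.9,0],[0,0,0,0,0,-0.9,0],[0,0,0,0,0,-0.9,0]]'
python3 meas.py w5.png
```

```text
time: 19.87
tcp_pos: [689.4, -31.3, 26.0]
orientation: [3.141, -0.052, 0.0]
wrist_force: [-2.4, -0.6, 6.1]
finger_gap: 0.2
time: 20.7
tcp_pos: [690.8, 13.1, 179.7]
orientation: [-3.141, 0.048, -0.002]
wrist_force: [0.5, -0.0, -0.6]
finger_gap: -0.2
t 20.7 tcp [690.8  13.1 179.7] F [ 0.5 -0.  -0.6] gap -0.21371929866345174
[[1.0, -0.031, 0.001], [-0.031, -1.0, 0.001], [0.001, -0.001, -1.0]]
line x 595..728 y@658 -24.3 yaw -1.48
amber px 1158 rect [682.5 -25.8] [19.1 44.8] rot 88.3 x 660..705 axis y@mean -25.7 yaw -1.8 top 26.5 off line -0.8
white px 443 rect [635.8  11.2] [23.3 14.9] rot 88.3 x 628..644 axis y@mean 11.2 yaw -3.0 top 31.9 off line 34.9
amber_vial_mid [(0.8, [690.7, -26.0, 15.0])]
white_vial_mid [(0.7, [624.1, 11.5, 18.0])]
```

Run:
```python
from h import *
Q=np.concatenate([cloud(arm.read_camera(n)).reshape(-1,3) for n in("side","scene")])
for y in range(-110,60,15):
    m=(Q[:,1]>=y)&(Q[:,1]<y+15)&(Q[:,2]>25)&(Q[:,0]<597)&(Q[:,0]>450)
    if m.any():print(y,"xmax %.0f"%np.nanmax(Q[m,0]),"p99.5 %.0f"%np.nanpercentile(Q[m,0],99.5),"zmax of x>560",np.nanmax(np.r_[0,Q[m&(Q[:,0]>560),2]]))
```

```text
-110 xmax 520 p99.5 517 zmax of x>560 0.0
-95 xmax 564 p99.5 561 zmax of x>560 113.1558532139203
-80 xmax 587 p99.5 583 zmax of x>560 608.05409587194
-65 xmax 597 p99.5 597 zmax of x>560 607.3745699509188
-50 xmax 597 p99.5 596 zmax of x>560 568.5439619879726
-35 xmax 597 p99.5 594 zmax of x>560 555.3292433371797
-20 xmax 591 p99.5 582 zmax of x>560 560.8014285689317
-5 xmax 597 p99.5 593 zmax of x>560 626.8505615869207
10 xmax 597 p99.5 596 zmax of x>560 628.6375219683385
25 xmax 597 p99.5 597 zmax of x>560 605.6214978659405
40 xmax 540 p99.5 538 zmax of x>560 0.0
55 xmax 534 p99.5 532 zmax of x>560 0.0
```

Run:
```python
from h import *
Q=np.concatenate([cloud(arm.read_camera(n)).reshape(-1,3) for n in("side","scene")])
for lo,hi in((40,95),(95,130)):
  for y in range(-110,60,15):
    m=(Q[:,1]>=y)&(Q[:,1]<y+15)&(Q[:,2]>lo)&(Q[:,2]<hi)&(Q[:,0]<640)&(Q[:,0]>450)
    if m.any():print(lo,y,"xmax %.0f p99 %.0f zmax %.0f n %d"%(np.nanmax(Q[m,0]),np.nanpercentile(Q[m,0],99),np.nanmax(Q[m&(Q[:,0]>np.nanmax(Q[m,0])-25),2]),m.sum()))
```

```text
40 -110 xmax 519 p99 516 zmax 95 n 483
40 -95 xmax 569 p99 564 zmax 95 n 493
40 -80 xmax 579 p99 579 zmax 95 n 221
40 -65 xmax 579 p99 577 zmax 45 n 5
40 -50 xmax 575 p99 574 zmax 95 n 41
40 -35 xmax 573 p99 572 zmax 66 n 21
40 -20 xmax 564 p99 564 zmax 75 n 12
40 -5 xmax 544 p99 543 zmax 85 n 19
40 10 xmax 555 p99 554 zmax 76 n 58
40 25 xmax 552 p99 549 zmax 95 n 104
95 -110 xmax 516 p99 515 zmax 114 n 314
95 -95 xmax 569 p99 557 zmax 114 n 490
95 -80 xmax 578 p99 576 zmax 115 n 479
95 -65 xmax 574 p99 572 zmax 115 n 364
95 -50 xmax 572 p99 568 zmax 113 n 425
95 -35 xmax 534 p99 533 zmax 121 n 332
95 -20 xmax 529 p99 527 zmax 122 n 295
95 -5 xmax 524 p99 523 zmax 121 n 199
95 10 xmax 531 p99 526 zmax 114 n 236
95 25 xmax 541 p99 541 zmax 116 n 350
95 40 xmax 540 p99 536 zmax 116 n 282
95 55 xmax 534 p99 533 zmax 117 n 275
```

```bash
python3 -m pendant '[[0,0,0,-0.3,-0.02,0.3,0],[0,0,0,-0.4,-0.04,0.6,0],[0,0,0,-0.5,-0.04,0.8,0],[0,0,0,-0.5,-0.04,0.8,0],[0,0,0,-0.5,-0.04,0.8,0],[0,0,0,-0.37,0,0.8,0],[0,0,0,0,0,0.7,0],[0,0,0,0,0,0.5,0],[0,0,0,0,0,0.26,0],[0,0,0,0,0,0,0]]'
python3 -m pendant '[[0,0,0,0,0,0,0],[0,0,0,0,0,0,0],[0,0,0,0,0,0,0],[0,0,0,0,0,0,0],[0,0,0,0,0,0,0],[0,0,0,0,0,0,0],[0,0,0,0,0,0,0],[0,0,0,0,0,0,0],[0,0,0,0,0,0,0],[0,0,0,0,0,0,0]]'
python3 - <<'E'
from look import *
rep();c=arm.read_camera("wrist");cv2.imwrite("pics/w6.png",cv2.resize(c["img"][120:400,180:500,::-1],None,fx=2,fy=2))
E
```

```text
time: 21.88
tcp_pos: [625.5, 18.1, 36.2]
orientation: [-3.141, 0.051, 0.005]
wrist_force: [-0.3, -0.5, 0.4]
finger_gap: -0.1
time: 22.72
tcp_pos: [626.7, 18.2, 38.3]
orientation: [3.141, -0.051, -0.0]
wrist_force: [-0.3, -0.2, 0.5]
finger_gap: 0.2
t 22.72 tcp [626.7  18.2  38.3] F [-0.3 -0.2  0.5] gap 0.19065019608367317
[[0.999, -0.033, -0.0], [-0.033, -0.999, -0.0], [-0.0, 0.0, -1.0]]
```

View pics/w6.png

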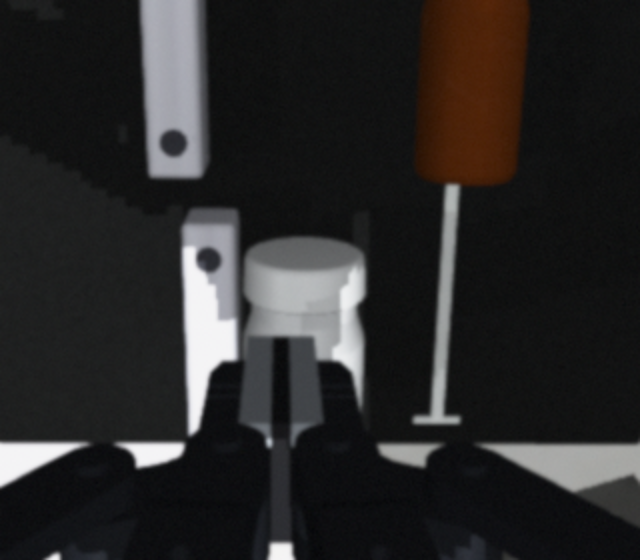

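```bash
python3 -m pendant '[[0,0,0,0,-0.02,0.06,0],[0,0,0,0,0,0.06,0],[0,0,0,0,0,0.06,0],[0,0,0,0,0,0.04,0],[0,0,0,0,0,0.03,0],[0,0,0,0,0,0.02,0],[0,0,0,0,0,0,0],[0,0,0,0,0,0,0],[0,0,0,0,0,0,0],[0,0,0,0,0,0,0]]'
```

```text
time: 23.6
tcp_pos: [626.8, 18.8, 32.0]
orientation: [3.141, -0.051, 0.0]
wrist_force: [-2.3, 0.2, 5.7]
finger_gap: 0.1
```

Good contact. First white stroke, 22 mm, then lift, step back and down, and a second.

```bash
python3 -m pendant '[[0,0,0,0,0.06,0,0],[0,0,0,0,0.12,0,0],[0,0,0,0,0.13,0,0],[0,0,0,0,0.14,0,0],[0,0,0,0,0.14,0,0],[0,0,0,0,0.13,0,0],[0,0,0,0,0.1,0,0],[0,0,0,0,0.06,0,0],[0,0,0,0,0,0,0],[0,0,0,0,0,0,0]]'
python3 -m pendant '[[0,0,0,0,0,-0.08,0],[0,0,0,0,0,-0.16,0],[0,0,0,0,-0.14,0,0],[0,0,0,0,-0.16,0,0],[0,0,0,0,-0.14,0,0],[0,0,0,0,0,0,0],[0,0,0,0,0,0,0],[0,0,0,0,0,0,0],[0,0,0,0,0,0,0],[0,0,0,0,0,0,0]]'
cat > rel.py <<'E'
from look import *
rep();c=arm.read_camera("wrist");P=cloud(c);im=c["img"].astype(int)
# cap columns: bright pixels in the rows just ahead of the fingertips, above 22 mm
for b in (245,260,272):
    m=(im[b].min(1)>90)&(P[b][:,2]>23);u=np.where(m)[0];print(b,u.min() if len(u) else None,u.max() if len(u) else None, np.round(pix2w(c,(u.min()+u.max())/2,b,18),1) if len(u) else "")
E
python3 rel.py
```

```text
time: 24.43
tcp_pos: [626.1, -3.5, 32.0]
orientation: [3.141, -0.052, 0.0]
wrist_force: [-2.5, -0.7, 5.0]
finger_gap: 0.1
time: 25.27
tcp_pos: [626.3, 7.4, 37.5]
orientation: [3.141, -0.052, -0.0]
wrist_force: [-0.7, -0.1, 0.1]
finger_gap: -0.3
t 25.27 tcp [626.3   7.4  37.5] F [-0.7 -0.1  0.1] gap -0.28077823342186015
[[0.999, -0.033, -0.0], [-0.033, -0.999, -0.0], [-0.0, 0.0, -1.0]]
245 None None 
260 305 362 [6.398e+02 2.000e-01 1.800e+01]
272 307 359 [6.34e+02 5.00e-01 1.80e+01]
```

```bash
python3 -m pendant '[[0,0,0,0,0.02,0.08,0],[0,0,0,0,0,0.08,0],[0,0,0,0,0,0.04,0],[0,0,0,0,0,0.02,0],[0,0,0,0,0,0.02,0],[0,0,0,0,0,0,0],[0,0,0,0,0,0,0],[0,0,0,0,0.04,0,0],[0,0,0,0,0.1,0,0],[0,0,0,0,0.13,0,0]]'
python3 -m pendant '[[0,0,0,0,0.13,0,0],[0,0,0,0,0.13,0,0],[0,0,0,0,0.13,0,0],[0,0,0,0,0.12,0,0],[0,0,0,0,0.1,0,0],[0,0,0,0,0.04,0,0],[0,0,0,0,0,0,0],[0,0,0,0,0,0,0],[0,0,0,0,0,0,0],[0,0,0,0,0,-0.06,0]]'
python3 -m pendant '[[0,0,0,0,0,-0.18,0],[0,0,0,0,-0.12,0,0],[0,0,0,0,-0.14,0,0],[0,0,0,0,-0.14,0,0],[0,0,0,0,-0.04,0,0],[0,0,0,0,0,0,0],[0,0,0,0,0,0,0],[0,0,0,0,0,0,0],[0,0,0,0,0,0,0],[0,0,0,0,0,0,0]]'
python3 rel.py
```

```text
time: 26.15
tcp_pos: [626.1, 1.0, 32.0]
orientation: [-3.141, 0.05, -0.0]
wrist_force: [-1.9, 0.7, 5.9]
finger_gap: 0.3
time: 26.98
tcp_pos: [625.5, -15.9, 32.9]
orientation: [3.141, -0.051, -0.0]
wrist_force: [0.1, 0.3, 0.5]
finger_gap: -0.0
time: 27.82
tcp_pos: [625.9, -5.1, 37.5]
orientation: [3.141, -0.052, -0.0]
wrist_force: [-0.5, -0.1, -0.0]
finger_gap: 0.2
t 27.82 tcp [625.9  -5.1  37.5] F [-0.5 -0.1 -0. ] gap 0.16939599600119154
[[0.999, -0.033, -0.0], [-0.033, -0.999, -0.0], [-0.0, 0.0, -1.0]]
245 None None 
260 302 359 [639.5 -10.9  18. ]
272 305 357 [633.6 -11.   18. ]
```

```bash
python3 -m pendant '[[0,0,0,0,0.02,0.08,0],[0,0,0,0,0,0.08,0],[0,0,0,0,0,0.04,0],[0,0,0,0,0,0.02,0],[0,0,0,0,0,0.02,0],[0,0,0,0,0,0,0],[0,0,0,0,0,0,0],[0,0,0,0,0.04,0,0],[0,0,0,0,0.1,0,0],[0,0,0,0,0.1,0,0]]'
python3 -m pendant '[[0,0,0,0,0.1,0,0],[0,0,0,0,0.1,0,0],[0,0,0,0,0.08,0,0],[0,0,0,0,0.04,0,0],[0,0,0,0,0,0,0],[0,0,0,0,0,0,0],[0,0,0,0,0,0,0],[0,0,0,0,0,-0.06,0],[0,0,0,0,0,-0.18,0],[0,0,0,0,0,-0.2,0]]'
python3 -m pendant '[[0,0,0,0.3,0,-0.6,0],[0,0,0,0.5,0,-0.8,0],[0,0,0,0.6,0,-0.8,0],[0,0,0,0.6,0,-0.8,0],[0,0,0,0.4,0,-0.6,0],[0,0,0,0.2,0,-0.4,0],[0,0,0,0,0,0,0],[0,0,0,0,0,0,0],[0,0,0,0,0,0,0],[0,0,0,0,0,0,0]]'
python3 meas.py w7.png
```

```text
time: 28.7
tcp_pos: [625.7, -10.9, 32.0]
orientation: [-3.141, 0.05, -0.0]
wrist_force: [-3.1, 0.6, 6.7]
finger_gap: 0.1
time: 29.53
tcp_pos: [625.1, -19.3, 42.4]
orientation: [-3.141, 0.051, 0.001]
wrist_force: [-0.2, -0.1, 1.0]
finger_gap: 0.6
time: 30.37
tcp_pos: [688.7, -21.5, 140.9]
orientation: [3.141, -0.051, -0.005]
wrist_force: [0.4, 0.4, -1.0]
finger_gap: -0.2
t 30.37 tcp [688.7 -21.5 140.9] F [ 0.4  0.4 -1. ] gap -0.21607754604977503
[[0.999, -0.032, -0.003], [-0.032, -0.999, -0.0], [-0.003, 0.0, -1.0]]
line x 644..728 y@658 -24.3 yaw -2.07
amber px 1652 rect [682.  -24.5] [21.1 46.9] rot 87.7 x 659..706 axis y@mean -24.5 yaw -1.9 top 26.4 off line 0.6
white none
amber_vial_mid [(0.84, [690.0, -23.4, 15.0])]
white_vial_mid [(0.57, [662.6, -23.3, 18.0])]
```

View pics/w7.png

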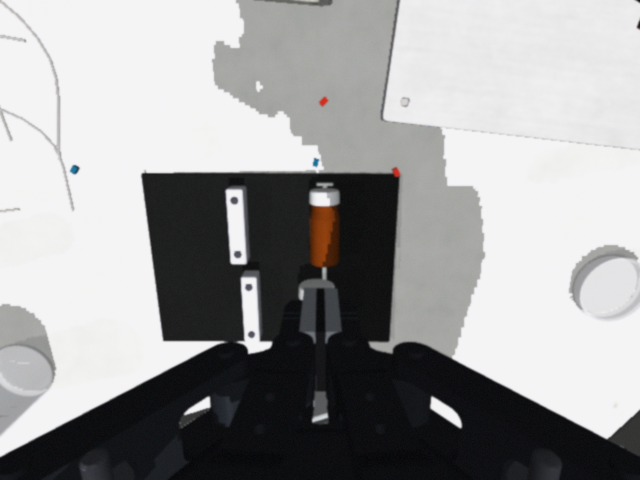

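```bash
python3 -m pendant '[[0,0,0,-0.3,0,0.4,0],[0,0,0,-0.5,-0.1,0.8,0],[0,0,0,-0.6,-0.1,0.8,0],[0,0,0,-0.6,0,0.8,0],[0,0,0,-0.4,0,0.6,0],[0,0,0,-0.2,0,0.6,0],[0,0,0,0,0,0.2,0],[0,0,0,0,0,0,0],[0,0,0,0,0,0,0],[0,0,0,0,0,0,0]]'
python3 rel.py
python3 - <<'E'
from look import *
c=arm.read_camera("wrist");cv2.imwrite("pics/w8.png",cv2.resize(c["img"][120:400,180:500,::-1],None,fx=2,fy=2))
E
```

```text
time: 31.35
tcp_pos: [627.1, -14.2, 38.7]
orientation: [-3.141, 0.051, -0.004]
wrist_force: [-0.2, 1.0, 1.4]
finger_gap: 0.1
t 31.35 tcp [627.1 -14.2  38.7] F [-0.2  1.   1.4] gap 0.11454208481486837
[[0.999, -0.033, 0.002], [-0.033, -0.999, 0.0], [0.002, -0.0, -1.0]]
245 None None 
260 299 354 [640.3 -18.2  18. ]
272 298 353 [634.5 -17.6  18. ]
```

View pics/w8.png

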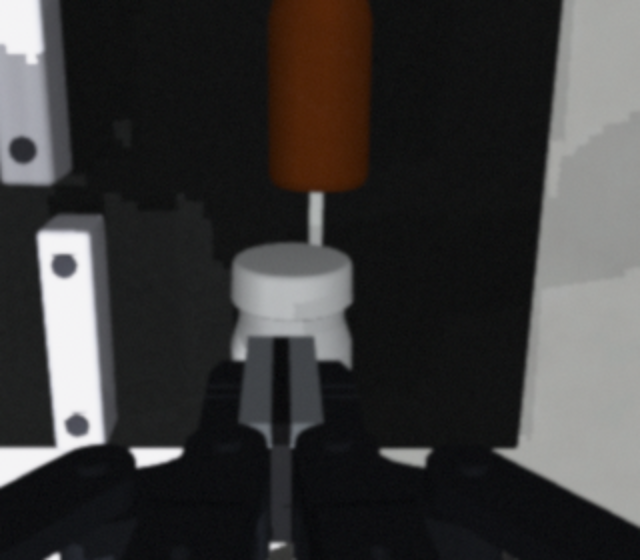

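```bash
python3 -m pendant '[[0,0,0,0,0,0,0],[0,0,0,0,0,0,0],[0,0,0,0,0,0.06,0],[0,0,0,0,0,0.06,0],[0,0,0,0,0,0.06,0],[0,0,0,0,0,0.03,0],[0,0,0,0,0,0.02,0],[0,0,0,0,0,0.01,0],[0,0,0,0,0,0,0],[0,0,0,0,0,0,0]]'
python3 -m pendant '[[0,0,0,0,0.04,0,0],[0,0,0,0,0.08,0,0],[0,0,0,0,0.1,0,0],[0,0,0,0,0.1,0,0],[0,0,0,0,0.08,0,0],[0,0,0,0,0.04,0,0],[0,0,0,0,0,0,0],[0,0,0,0,0,0,0],[0,0,0,0,0,0,0],[0,0,0,0,0,0,0]]'
python3 -m pendant '[[0,0,0,0,0,-0.02,0],[0,0,0,0,0,-0.06,0],[0,0,0,0,0,-0.3,0],[0,0,0,0,0,-0.6,0],[0,0,0,0,0,-0.9,0],[0,0,0,0,0,-0.9,0],[0,0,0,0,0,-0.9,0],[0,0,0,0.3,0,-0.9,0],[0,0,0,0.6,0,-0.9,0],[0,0,0,0.9,0,-0.9,0]]'
python3 -m pendant '[[0,0,0,0.9,0,-0.4,0],[0,0,0,0.9,0,-0.2,0],[0,0,0,0.9,0.3,0,0],[0,0,0,0.5,0.6,0,0],[0,0,0,0,0.9,0,0],[0,0,0,0,0.6,0,0],[0,0,0,0,0.2,0,0],[0,0,0,0,0,0,0],[0,0,0,0,0,0,0],[0,0,0,0,0,0,0]]'
python3 meas.py w9.png
```

```text
time: 32.28
tcp_pos: [625.6, -14.2, 32.0]
orientation: [3.141, -0.051, 0.0]
wrist_force: [-1.6, 0.4, 5.2]
finger_gap: 0.1
time: 33.12
tcp_pos: [625.4, -25.3, 32.0]
orientation: [3.141, -0.051, 0.0]
wrist_force: [-1.7, -0.3, 6.4]
finger_gap: 0.2
time: 33.95
tcp_pos: [669.6, -26.7, 194.1]
orientation: [3.141, -0.05, 0.0]
wrist_force: [0.8, 0.3, -0.4]
finger_gap: 0.3
time: 34.78
tcp_pos: [747.9, -92.3, 206.6]
orientation: [-3.14, 0.048, -0.0]
wrist_force: [0.1, 0.1, 0.3]
finger_gap: -0.2
t 34.78 tcp [747.9 -92.3 206.6] F [0.1 0.1 0.3] gap -0.1715726207017097
[[1.0, -0.031, 0.0], [-0.031, -1.0, 0.001], [0.0, -0.001, -1.0]]
line x 645..729 y@658 -24.3 yaw -1.45
amber px 1001 rect [680.9 -24.4] [21.8 47. ] rot 88.4 x 657..704 axis y@mean -24.4 yaw -1.9 top 26.4 off line 0.4
white px 668 rect [623.6 -21.8] [23.9 34.4] rot 88.3 x 606..641 axis y@mean -22.8 yaw 4.7 top 32.0 off line 0.6
amber_vial_mid [(0.62, [689.8, -25.8, 15.0])]
white_vial_mid [(0.71, [626.3, -20.3, 18.0])]
```

View pics/w9.png

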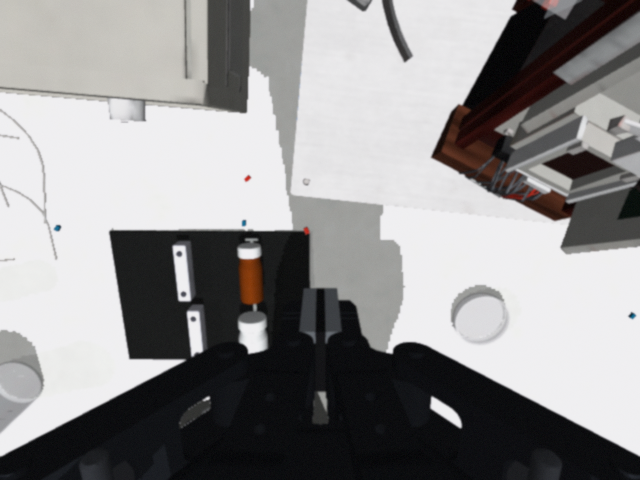

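```bash
python3 -m pendant '[[0,0,0,-0.2,-0.2,-0.3,0],[0,0,0,-0.2,-0.4,-0.4,0],[0,0,0,-0.3,-0.5,-0.4,0],[0,0,0,-0.3,-0.5,-0.4,0],[0,0,0,-0.3,-0.5,-0.4,0],[0,0,0,-0.1,-0.3,-0.2,0],[0,0,0,0,-0.1,0,0],[0,0,0,0,0,0,0],[0,0,0,0,0,0,0],[0,0,0,0,0,0,0]]'
python3 meas.py w10.png
python3 - <<'E'
from look import *
c=arm.read_camera("wrist");cv2.imwrite("pics/w11.png",cv2.resize(c["img"][150:310,230:400,::-1],None,fx=3.5,fy=3.5,interpolation=cv2.INTER_CUBIC))
c=arm.read_camera("side")
for t,z in(("amber_vial_mid",15),("white_vial_mid",18),("beaker",0),("petri_dish",0),("big_vial",0)): print(t,[(round(d["p"],2),np.round(pix2w(c,*d["position"],z),1).tolist()) for d in arm.landmark_of(t,c)[:1]])
E
```

```text
time: 35.77
tcp_pos: [714.9, -32.1, 257.5]
orientation: [3.14, -0.053, -0.002]
wrist_force: [0.5, -0.2, 0.2]
finger_gap: -0.3
t 35.77 tcp [714.9 -32.1 257.5] F [ 0.5 -0.2  0.2] gap -0.29747465232382037
[[0.999, -0.034, -0.001], [-0.034, -0.999, -0.001], [-0.001, 0.001, -1.0]]
amber px 676 rect [681.9 -24. ] [17.8 44.8] rot 87.4 x 660..704 axis y@mean -23.5 yaw -2.8 top 26.5 
white px 449 rect [630.2 -23.7] [24.  24.4] rot 88.1 x 618..643 axis y@mean -23.3 yaw -5.5 top 31.9 
amber_vial_mid [(0.81, [691.7, -26.0, 15.0])]
white_vial_mid [(0.91, [624.8, -21.9, 18.0])]
amber_vial_mid [(0.73, [689.4, -18.2, 15.0])]
white_vial_mid [(0.49, [619.0, -21.7, 18.0])]
beaker [(0.72, [559.3, 242.2, 0.0])]
petri_dish [(0.59, [637.3, -246.2, 0.0])]
big_vial [(0.79, [674.5, 247.4, 0.0])]
```

View pics/w11.png

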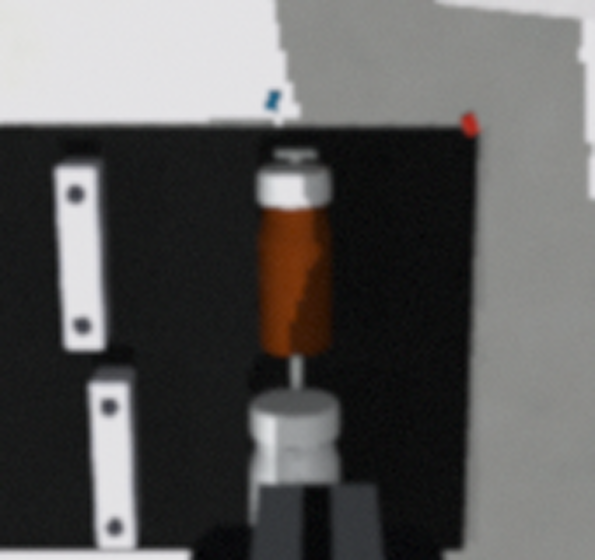

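```bash
python3 -c "
from look import *
rep();print(arm.hand_in())"
```

```text
t 36.27 tcp [715.1 -30.7 258.5] F [-0.1 -0.1  0.2] gap 0.32156050638671635
[[0.999, -0.033, -0.0], [-0.033, -0.999, 0.0], [-0.0, -0.0, -1.0]]
the job is handed in; nothing more can be done
None
```

I rolled both vials onto the white line, amber first and then white, and handed the job in at 36.3 s. I used the shut fingertips on top of each vial only, in short strokes at readings of about 2–7 N. Some readings were above the suggested 5 N.

- **Missed stroke:** one amber stroke passed just above the vial without touching it. The next look showed this, and I repeated the stroke.
- **Position on the line:** in the last close overhead picture both vials lie along the line, with their middles within about 0.5 mm of it. The wrist-image fits put them within about 1.5 mm. Amber's fitted yaw matches the line's to about 1°.
- **Checks that disagreed:**
  - The trained networks placed the white vial's middle about 1.5–3 mm towards the stop side.
  - The side camera's landmark put amber about 7 mm off. I took this as a network error, since the wrist pictures contradict it.
  - The white vial's yaw fit (+5 and −5.5°) was unreliable because the fingers partly hid it. In the picture it looks parallel to the line.
- **Bystanders:** the beaker, dish and standing vial were found where they started, to within about 9 mm, which I put down to detection scatter. The arm never went near them.
- **At hand-in:** the hand was clear of everything, about 230 mm above the vials, and the wrist force was about zero.

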